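# Vent the line and hold the regulator bracket level over its mounting fixture

### The arm

A 6-joint arm with a two-finger parallel gripper is mounted at the origin on the work surface. World frame = base frame: x ahead of the robot, y to its left, z up, the work surface at z = 0. Lengths are in mm, angles in rad, forces in N, time in s.
With the tool pointing down it reaches from about 275 to 750 mm from the base axis. Payload 10.2 kg.
Tool frame: the origin (TCP) lies between the finger pads; the fingertips stand ctrl.tips_ahead ahead of it and the grasp point (between the pads) lies 8 mm behind it (ctrl.tips_ahead is the distance from the TCP to the fingertips, in mm); z points along the fingers, y is the direction in which the jaws open and shut (so a half turn about z gives the same grasp; the last joint's range is limited). The gripper opens to 85 mm and grips with 20 to 120 N. Pads are 22 mm wide; open, the fingers measure 114 mm over their backs; the gripper's body (76 mm by 85 mm) begins 54 mm behind the grasp point. The pads swing forward as they close: fully open they stand 13 mm farther back than shut.
Start: joints at [0.976, 0.313, 1.498, -0, 1.331, -0.223], TCP at [190.742, 489.131, 242.294] pointing down, gripper open.
Joint ranges: [-2.94, 2.94], [-0.97, 2.17], [0.19, 2.56], [-1.23, 4.37], [0.02, 3.11], [-2.88, 2.88]. Speed limits (rad/s): [2.39, 2.39, 3.01, 3.14, 3.14, 3.14].

### API

Orientations are given as a unit quaternion [w, x, y, z].
In Python, from rig import ctrl gives the robot as it stands. The module is installed in compiled form; this text tells all that it offers.
- The arm moves only by the tool move_arm, never from a script. Its argument "motion" is a list of rows, each an object with "offset": the shift along the tool's x, y, z in m, a list of three; "angular": the turn, a rotation vector about the tool's x, y, z in degrees, a list of three; "jaw": the finger opening in m, from 0 to 0.0854. In form: [{"offset": [tx, ty, tz], "angular": [ax, ay, az], "jaw": jaw}, ...]. A call has 1 to 5 rows; each row is the pose to reach, as a shift and turn from the pose commanded when the call began, along the tool's axes at that moment; what a row does not reach only later rows make up. A row lasts 1/8 s, in which the tool goes at most 62.5 mm and 10.7 degrees, less where a joint would pass 70% of its speed; a pose out of reach is approached as far as the arm can. A call with a gripper value outside its range is refused whole. The fingers move at their own pace and stop on an object; "squeeze" is the grip in N (left out, the last holds). Time passes only in rows, so rows that repeat a pose let the fingers close. It gives the time, the measured TCP pose, the force and the opening at its end, in the units of the state.
- ctrl.sense(): the state, without advancing time (a new reading comes with each control period).
- ctrl.capture(name): name is "side" or "top"; returns a dict with "img" (384x512x3 uint8, red, green, blue), "intrinsics" (3x3 intrinsics, pixels), "k1" (the pictures are not rectified: a ray, as slopes to the right and down, at radius r is drawn at 1 + k1 r^2 times it, then the intrinsics apply), "rvec" (rotation vector, rad) and "tvec" (3), from world to camera coordinates, as OpenCV has them. Camera axes: x right, y down, z forward; pixel columns grow to the right and rows downward; lengths in mm; the calibration is good to about 2 mm. A picture is of the moment at which its call begins. There is no depth.
- ctrl.finish_job(): hands the job in, once; it reports no verdict.
The state is a dict: "time_s": time; "joints": joint angles; "dq": joint speeds; "tau": joint torques, N m; "eef_pos": TCP position; "ee_rot": TCP orientation; "force": force on the tool from outside, world axes, zero at the start; "wrist_torque": the same for the moment, N m; "grip_width": opening from 0.0 (shut) to 1.0 (fully open).
Only numpy, scipy, OpenCV 4.12 (cv2) and the standard library are available. Lean on these libraries where they do the work, as an engineer would, in place of code of your own. Each camera call takes 0.05 s, during which the arm holds its last target. There are 200 camera calls.

### The job

Press the red vent pedal right down to its stop, keep it there for about a second to empty the air line, then let it come up. Then pick up the regulator bracket by its balance point (the yellow band), keep it level, and hold it lined up and centred a few centimetres above the blue mounting fixture, with the regulator over the square nest and the thin end over the fork, without touching the fixture and without disturbing the other things on the bench. Finish while still holding it there: do not lower it or let go.

Things in the scene. Friction and masses are not known exactly. Their poses are not given: they have to be found in the camera images.
- pedal (a joint): Red treadle 125 x 80 x 8 mm of the vent valve, black ribs at its free end, hinged at the far end of a fixed black base 160 x 100 x 10 mm. Rad: 0 = up, its free end raised by the spring; 0.30 = down on its stop (above 0.26 counts as down). It springs back by itself. Pressing at the pad takes about 3 N to start and 9.5 N at the stop.
- pedal_pad (a point): Point to press: top face of the red treadle, on its centre line, 100 mm from the hinge, 25 mm from the free end; moves with the treadle. About 63 mm above the bench when up, 34 mm on the stop, where it has moved 6 mm along -x. With the pedal up, x is level and points from the free end to the hinge, within 0.3 rad of straight away from the robot.
- balance (a point): Balance point of the loose regulator bracket (about 0.5 kg): centre of a 14 mm yellow band round its aluminium bar, 18 mm wide, 20 mm high. Bracket on the bench: bar underside 16, this point 26, bar top 36 mm up. x along the bar towards the heavy regulator (yaw within 0.4 rad of straight away from the robot), z up. The bar runs from x = +45 to -175 mm, a blue stub to -189 mm.
- regulator (a point): Centre line of the bracket's white regulator block, 67 mm along +x from the balance point, same height and axes. Block 44 x 44 mm, 40 mm high, black cap of radius 17 mm up to 64 mm above the bracket's underside. The thin end has a rubber foot, radius 12 mm, 140 mm behind the balance point. Block and foot stand on the bench, reaching 26 mm below the balance point.
- fixture_mid (a point): Point of the fixed fixture over which the balance point belongs: on its centre line, at the height of its highest parts, 50 mm above the bench. x towards the nest (yaw within 0.3 rad of straight away from the robot), z up. Grey base plate 290 x 90 x 12 mm, x = -183 to +107 mm. Blue fork at x = -115 mm: two posts 10 mm thick, gap 26 mm, 50 mm high.
- nest (a point): Centre of the mouth of the blue square nest for the regulator, 67 mm along +x from fixture_mid, 32 mm above the bench; nest outside 60 x 63 mm, open 48 x 51 mm; axes as fixture_mid.
- sealant: Bystander, leave alone: small jar of thread sealant, radius 15, 50 mm high, with a red cap; origin at the centre of its underside.
- coupling: Bystander, leave alone: brass pipe coupling standing upright, radius 13, 36 mm high; origin at the centre of its underside.
- meter_a: Bystander, leave alone: blue multimeter lying flat, 170 x 85 x 44 mm; origin at the centre of its underside.
- spare_gauge: Bystander, leave alone: round pressure gauge lying face up, radius 30, 25 mm high; origin at the centre of its underside.
- driver: Bystander, leave alone: screwdriver with an orange handle lying near the back, under 40 mm high, about 200 mm long; origin under its middle.
There are look-alikes about, which are no part of the job. What is shaped like the part that bears pedal but green or purple is not meant.

How it is judged:
By the outcome, as a careful person would: the job done as asked, in the order asked, and still so for the second after the job is handed in, while the arm keeps its last pose, push and grip.
It also fails if it takes over 54 s, if anything falls off the work surface, if the arm or the gripper's body presses on something with over 40 N, if the wrist force passes 120 N, or if a joint passes its speed limit or range.

## Working session

There is one attempt and no reset: what is moved stays moved. The work goes in short steps, Python scripts to look and compute and a tool call to move; the robot and the scene stay as the last step left them, time stands still between calls to the robot, and variables do not carry over. Pictures are saved under pics/ and viewed, about 8 in all and at most 12, crops included, and the job is handed in when it is done.

Besides the shell and the picture viewer there is one more tool, called after "Call:" as a command line: name --argument value ..., lists and objects as JSON in quotes. move_arm: Moves the arm, as the interface text tells. Its arguments: {"type":"object","properties":{"motion":{"type":"array","items":{"type":"object","properties":{"offset":{"type":"array","items":{"type":"number"}},"angular":{"type":"array","items":{"type":"number"}},"jaw":{"type":"number"}}}},"squeeze":{"type":"number"}},"required":["motion"]}

```bash
mkdir -p pics; cat > h.py <<'E'
import numpy as np, cv2
from rig import ctrl
from scipy.spatial.transform import Rotation as R
def cap(n):
    c=ctrl.capture(n); np.savez(n+'.npz',**c); return c
def load(n): return dict(np.load(n+'.npz'))
def dist(c): return np.array([float(c['k1']),0,0,0,0])
def ray(c,px):
    p=cv2.undistortPoints(np.array(px,float).reshape(-1,1,2),c['intrinsics'],dist(c)).reshape(-1,2)
    M=cv2.Rodrigues(c['rvec'])[0]; t=c['tvec'].reshape(3)
    return -M.T@t, np.c_[p,np.ones(len(p))]@M
def plane(c,px,z):
    o,d=ray(c,px); return o+d*((z-o[2])/d[:,2])[:,None]
def proj(c,P):
    return cv2.projectPoints(np.array(P,float).reshape(-1,1,3),c['rvec'],c['tvec'],c['intrinsics'],dist(c))[0].reshape(-1,2)
E
python3 - <<'E'
from h import *
print(ctrl.tips_ahead, ctrl.sense())
for n in('top','side'):
    c=cap(n); cv2.imwrite(f'pics/{n}0.png',c['img'][:,:,::-1]); print(n,c['intrinsics'],c['k1'],c['rvec'],c['tvec'],ray(c,[[256,192]]))
E
```

```text
11.0 {'time_s': 0.0, 'joints': array([ 9.75594004e-01,  3.13462823e-01,  1.49842709e+00, -9.39013734e-07,
        1.33104487e+00, -2.23402240e-01]), 'dq': array([ 3.25166067e-04,  1.20020620e-03, -2.49458711e-04, -1.46099839e-03,
       -9.17589710e-05, -7.43568044e-04]), 'tau': array([ 5.12390325e-04, -4.12248695e+01, -2.59743762e+01, -1.04051449e-05,
        4.02365360e-03, -6.70665955e-06]), 'eef_pos': array([190.59798735, 488.91240475, 241.73228048]), 'ee_rot': array([-2.66645482e-04,  1.84830991e-01,  9.82770092e-01, -6.15816853e-04]), 'force': array([0.57820577, 0.86836507, 0.17205075]), 'wrist_torque': array([ 0.00089138, -0.0110501 , -0.02718512]), 'grip_width': 0.9957772525379384}
top [[467.00710757   0.         257.56182089]
 [  0.         467.00710757 192.507313  ]
 [  0.           0.           1.        ]] 0.05453697518862665 [ 2.13763944 -2.15646708  0.17443306] [ 102.16010909  546.1475471  1331.07163362] (array([ 339.38731711,  112.24511903, 1397.38427326]), array([[ 0.15242436, -0.00750734, -0.98829288]]))
side [[442.6846818    0.         251.30354955]
 [  0.         442.6846818  189.260131  ]
 [  0.           0.           1.        ]] -0.023530350961227773 [ 0.16230996 -2.86743624  1.19854812] [ 559.49748703   23.0476871  1268.18678419] (array([472.75004394, 941.92227371, 900.64209302]), array([[ 0.05627969, -0.70483059, -0.70724627]]))
```

View pics/top0.png

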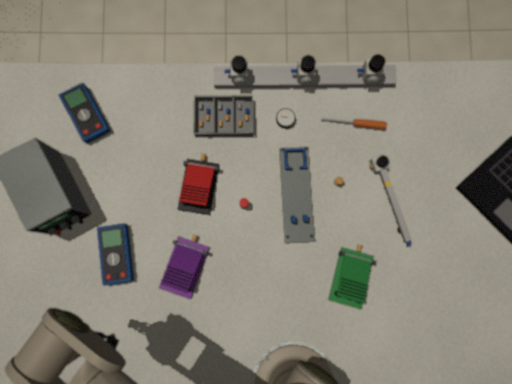

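View pics/side0.png

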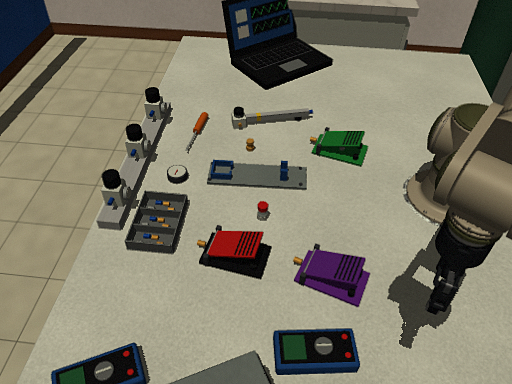

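Top view: robot at the bottom, x up and y left.
- **Pedal candidates:** red (199,186), purple (185,266), green (352,278). I choose red. The sealant's red cap at (244,203) is not it.
- **Bracket candidates:** loose bar with yellow band (388,185), and three regulators on the back rail at (238,70), (307,68), (375,68). I choose the loose one.
- **Fixture:** (297,195).

```bash
cat > m.py <<'E'
from h import *
def mask(c,lo,hi,box,k=0):
    h=cv2.cvtColor(c['img'],cv2.COLOR_RGB2HSV); m=cv2.inRange(h,np.array(lo),np.array(hi))
    z=np.zeros_like(m); x0,y0,x1,y1=box; z[y0:y1,x0:x1]=m[y0:y1,x0:x1]; return z
def pts(m): return np.argwhere(m>0)[:,::-1].astype(float)
E
python3 - <<'E'
from m import *
t=load('top'); s=load('side'); f=np.round
red=((0,150,60),(6,255,255)); blu=((100,110,40),(125,255,255)); yel=((20,100,100),(32,255,255))
m=mask(t,*red,(170,150,225,215)); r=cv2.minAreaRect(pts(m).astype(np.float32)); b=cv2.boxPoints(r); print('red',r)
b=b[np.argsort(b[:,1])]; print('far z28',f(plane(t,b[:2],28)),'near z72',f(plane(t,b[2:],72)))
m=mask(s,*red,(190,220,275,275)); hull=cv2.convexHull(pts(m).astype(np.int32)); print('side red', cv2.approxPolyDP(hull,3,True).reshape(-1,2).tolist())
for n,c,bx,z in(('yel',t,(375,170,400,200),36),('stub',t,(398,230,415,250),28),('postL',t,(285,205,300,230),50),('postR',t,(299,205,315,230),50)):
    p=pts(mask(c,*(yel if n=='yel' else blu),bx)); print(n,len(p),p.mean(0),f(plane(c,p.mean(0),z),1))
m=mask(t,(0,0,0),(180,255,45),(370,150,395,172)); p=pts(m); print('cap',len(p),p.mean(0),f(plane(t,p.mean(0),62),1), cv2.minEnclosingCircle(p.astype(np.float32)))
p=pts(mask(t,*blu,(275,140,315,178))); r=cv2.minAreaRect(p.astype(np.float32)); print('nest',r,f(plane(t,[r[0]],32),1),f(plane(t,cv2.boxPoints(r),32),1))
def crop(c,x0,y0,w,h,k): return cv2.resize(c['img'][y0:y0+h,x0:x0+w,::-1],None,fx=k,fy=k,interpolation=cv2.INTER_NEAREST)
A=crop(t,170,145,60,75,4); B=crop(t,270,140,50,110,4)
C=crop(t,365,148,50,102,4); D=crop(s,190,215,100,65,3); 
o=np.zeros((600,800,3),np.uint8)
for im,x,y in((A,0,0),(B,245,0),(C,450,0),(D,0,400),(crop(s,225,100,95,20,3),310,500)): o[y:y+im.shape[0],x:x+im.shape[1]]=im[:600-y,:800-x]
cv2.imwrite('pics/crop1.png',o)
E
```

```text
red ((196.80770874023438, 184.9615478515625), (27.848491668701172, 39.223228454589844), 11.309932708740234)
far z28 [[640. 307.  28.]
 [623. 226.  28.]] near z72 [[518. 321.  72.]
 [502. 243.  72.]]
side red [[262, 232], [254, 258], [208, 253], [218, 230]]
yel 31 [387.12903226 183.80645161] [[ 570.7 -285.6   36. ]]
stub 9 [408. 243.] [[ 396.9 -339.    28. ]]
postL 21 [293.19047619 219.04761905] [[467.1  -4.9  50. ]]
postR 21 [305.33333333 218.28571429] [[469.  -40.1  50. ]]
cap 82 [382.2804878  161.47560976] [[ 632.5 -267.2   62. ]] ((382.1170349121094, 161.2872314453125), 5.166532516479492)
nest ((294.5, 158.5), (19.0, 21.0), 90.0) [[650.4 -14.2  32. ]] [[679.8  16.7  32. ]
 [679.3 -46.3  32. ]
 [621.2 -44.9  32. ]
 [621.7  17.7  32. ]]
```

View pics/crop1.png

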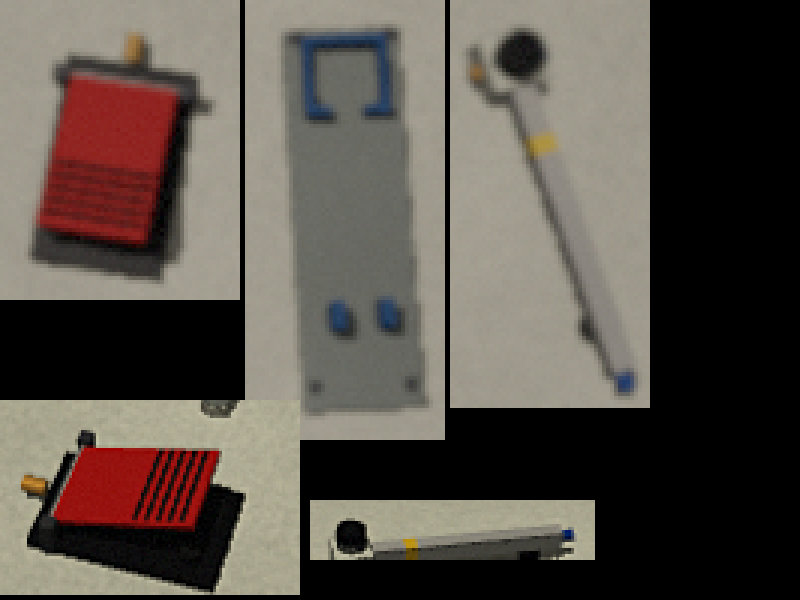

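Crop check: the red treadle shows ribs at its near end in both views. The bracket shows the band at (387,184), cap (382,161) and stub (408,243). The fixture's nest is at (294,158) and its posts at (293,219) and (305,218). Next I refine positions with both views.

```bash
cat >> m.py <<'E'
def tri(pa,pb,a=None,b=None):
    a=a or load('top'); b=b or load('side')
    out=[]
    oa,da=ray(a,pa); ob,db=ray(b,pb)
    for u,v in zip(da,db):
        k=np.linalg.lstsq(np.c_[u,-v],ob-oa,rcond=None)[0]; P,Q=oa+k[0]*u,ob+k[1]*v; out.append([*(P+Q)/2,np.linalg.norm(P-Q)])
    return np.round(out,1)
red=((0,150,60),(6,255,255)); blu=((100,110,40),(125,255,255)); yel=((20,100,100),(32,255,255))
E
python3 - <<'E'
from m import *
t=load('top'); s=load('side')
print('pedal FL FR NL NR\n',tri([[187.5,163.2],[215.2,168],[179.2,201.7],[207,205.5]],[[208.3,255],[217.7,231],[255,257.8],[263,231.5]]))
print(t['img'][190,[270,280,290,300,310,320]].tolist())
g=cv2.cvtColor(t['img'],cv2.COLOR_RGB2HSV); 
c=t['img'].astype(int); v=c.max(2); sat=c.max(2)-c[:,:,2]
z=np.zeros(v.shape,np.uint8); z[140:250,270:322]=((v[140:250,270:322]<140))*255
z=cv2.morphologyEx(z,cv2.MORPH_OPEN,np.ones((5,5)))
P=plane(t,pts(z)+0,12)[:,:2].astype(np.float32); r=cv2.minAreaRect(P); print('plate',r,cv2.boxPoints(r))
# side features
for n,bx,col in(('nest',(205,155,236,184),blu),('posts',(275,155,295,185),blu),('yel',(250,105,270,130),yel),('stub',(303,100,318,125),blu)):
    p=pts(mask(s,*col,bx)); print(n,len(p),p.mean(0),p.min(0),p.max(0))
p=pts(mask(s,(0,0,0),(180,255,45),(228,100,248,122)));print('cap',p.mean(0))
def crop(c,x0,y0,w,h,k): return cv2.resize(c['img'][y0:y0+h,x0:x0+w,::-1],None,fx=k,fy=k,interpolation=cv2.INTER_NEAREST)
cv2.imwrite('pics/crop2.png',np.vstack([crop(s,200,150,115,42,6),crop(s,223,98,115,35,6)]))
E
```

```text
pedal FL FR NL NR
 [[636.7 305.   32.4   3.2]
 [625.  223.1  26.4   1.2]
 [519.4 323.   62.9   1.3]
 [507.7 243.   64.6   1.7]]
[[160, 156, 143], [151, 148, 134], [109, 109, 102], [105, 106, 99], [99, 99, 93], [160, 155, 142]]
plate ((546.9203491210938, -18.938575744628906), (291.8559875488281, 92.43777465820312), 2.4389240741729736) [[399.15775   21.028563]
 [403.09134  -71.32547 ]
 [694.683    -58.905716]
 [690.7494    33.44832 ]]
nest 238 [220.82352941 169.57142857] [211. 160.] [232. 178.]
posts 119 [283.53781513 170.74789916] [280. 161.] [287. 180.]
yel 14 [258.14285714 113.92857143] [256. 113.] [260. 115.]
stub 8 [310.5   110.875] [309. 110.] [312. 112.]
cap [238.62222222 112.04444444]
```

View pics/crop2.png

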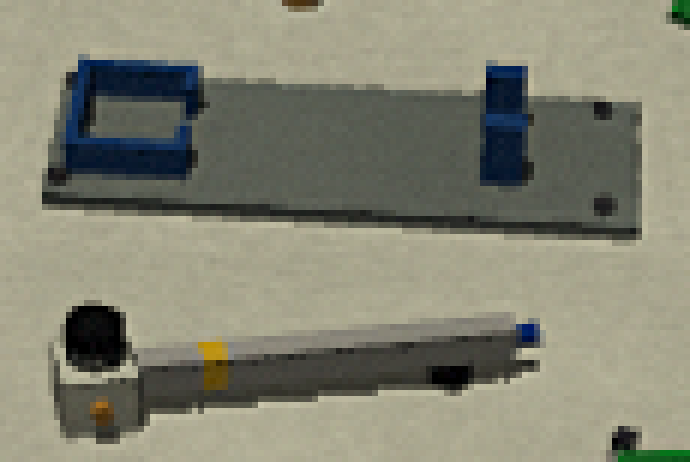

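```bash
cat >> m.py <<'E'
def go(x,y,z,ydeg):
    st=ctrl.sense(); q=st['ee_rot']; M=R.from_quat([q[1],q[2],q[3],q[0]])
    a=np.radians(ydeg); Y=np.array([np.cos(a),np.sin(a),0]); Z=np.array([0,0,-1.]); T=R.from_matrix(np.c_[np.cross(Y,Z),Y,Z])
    print('t',round(st['time_s'],2),'pos',st['eef_pos'].round(1),'F',st['force'].round(1),'grip',round(st['grip_width'],3))
    print('offset m',(M.inv().apply(np.array([x,y,z])-st['eef_pos'])/1000).round(4).tolist(),'ang deg',np.degrees((M.inv()*T).as_rotvec()).round(2).tolist())
E
python3 - <<'E'
from m import *
s=load('side'); t=load('top')
def fr(p,yaw,L): c,n=np.cos(yaw),np.sin(yaw); return [[p[0]+c*a-n*b,p[1]+n*a+c*b,h] for a,b,h in L]
F=fr((584.5,-17.5),.0436,[(37,31.5,32),(37,-31.5,32),(97,31.5,32),(97,-31.5,32),(-115,18,50),(-115,-18,50)])
print('fix side',proj(s,F).round(1).tolist())
B=fr((568.8,-286.5),.296,[(0,0,36),(67,0,64),(-189,0,26),(0,9,26)])
print('brk top',proj(t,B).round(1).tolist(),'side',proj(s,B).round(1).tolist())
go(538,279,110,81.4)
E
```

```text
fix side [[231.1, 174.9], [233.2, 160.6], [210.4, 173.8], [213.2, 159.6], [284.3, 169.9], [284.5, 161.7]]
brk top [[387.5, 184.4], [382.4, 161.2], [408.9, 246.1], [383.6, 185.9]] side [[258.8, 114.5], [239.1, 109.5], [312.7, 111.6], [259.3, 118.5]]
t 0.1 pos [190.6 488.9 241.8] F [ 0.2  0.5 -0.5] grip 1.004
offset m [-0.4, -0.0692, 0.1318] ang deg [-0.06, -0.02, -12.7]
```

Call:
move_arm --motion '[{"offset": [-0.06, -0.01, 0.02], "angular": [0, 0, -6], "jaw": 0}, {"offset": [-0.12, -0.02, 0.04], "angular": [0, 0, -12.7], "jaw": 0}, {"offset": [-0.18, -0.03, 0.06], "angular": [0, 0, -12.7], "jaw": 0}, {"offset": [-0.24, -0.04, 0.08], "angular": [0, 0, -12.7], "jaw": 0}, {"offset": [-0.3, -0.052, 0.09], "angular": [0, 0, -12.7], "jaw": 0}]'

```text
time_s: 0.72
eef_pos: [447.8, 333.2, 152.0]
ee_rot: [-0.001, 0.075, 0.997, -0.0]
force: [-0.9, 0.4, 0.3]
grip_width: 0.0
```

```bash
python3 -c "
from m import *
go(538,279,100,81.4)"
```

```text
t 0.72 pos [447.8 333.2 152. ] F [-0.9  0.4  0.3] grip 0.0
offset m [-0.0974, -0.0401, 0.0519] ang deg [-0.05, -0.09, 0.0]
```

Call:
move_arm --motion '[{"offset": [-0.05, -0.02, 0.025], "angular": [0, 0, 0], "jaw": 0}, {"offset": [-0.0975, -0.04, 0.05], "angular": [0, 0, 0], "jaw": 0}, {"offset": [-0.0975, -0.04, 0.05], "angular": [0, 0, 0], "jaw": 0}]'

```text
time_s: 1.1
eef_pos: [538.4, 277.9, 100.5]
ee_rot: [-0.002, 0.077, 0.997, -0.001]
force: [-0.7, 0.9, -0.3]
grip_width: -0.001
```

```bash
python3 -c "
from m import *
go(532,280,45,81.4)
t=cap('top');s=cap('side')
st=ctrl.sense()['eef_pos']-[0,0,11]
print(proj(t,[st]),proj(s,[st]))
A=cv2.resize(t['img'][140:230,150:240,::-1],None,fx=4,fy=4);B=cv2.resize(s['img'][190:290,180:280,::-1],None,fx=4,fy=4)
B=B[:360]
cv2.imwrite('pics/p3.png',np.hstack([A,B]))"
```

```text
t 1.1 pos [538.4 277.9 100.5] F [-0.7  0.9 -0.3] grip -0.001
offset m [0.0064, 0.0012, 0.0555] ang deg [-0.11, -0.2, -0.23]
[[192.87496342 193.8483939 ]] [[249.95202014 235.14878156]]
```

View pics/p3.png

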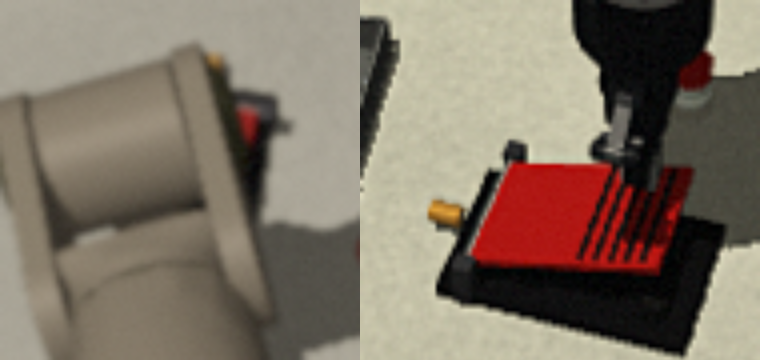

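The side view shows the shut fingertips at about px (251,235), hovering over the ribbed end of the red treadle, on the centre line as projected. Now I press.

Call:
move_arm --motion '[{"offset": [0, 0.001, 0.02], "angular": [0, 0, 0], "jaw": 0}, {"offset": [0.001, 0.001, 0.03], "angular": [0, 0, 0], "jaw": 0}, {"offset": [0.003, 0.001, 0.04], "angular": [0, 0, 0], "jaw": 0}, {"offset": [0.005, 0.001, 0.048], "angular": [0, 0, 0], "jaw": 0}, {"offset": [0.006, 0.001, 0.053], "angular": [0, 0, 0], "jaw": 0}]'

```text
time_s: 1.82
eef_pos: [531.8, 283.1, 51.2]
ee_rot: [0.001, 0.075, 0.997, 0.001]
force: [1.2, 0.4, 6.0]
grip_width: -0.0
```

Call:
move_arm --motion '[{"offset": [0, 0, 0.002], "angular": [0, 0, 0], "jaw": 0}, {"offset": [0, 0, 0.004], "angular": [0, 0, 0], "jaw": 0}, {"offset": [0, 0, 0.006], "angular": [0, 0, 0], "jaw": 0}, {"offset": [0, 0, 0.006], "angular": [0, 0, 0], "jaw": 0}]'

```text
time_s: 2.33
eef_pos: [531.5, 283.2, 45.5]
ee_rot: [0.001, 0.075, 0.997, 0.001]
force: [-2.4, 1.0, 9.0]
grip_width: 0.0
```

Call:
move_arm --motion '[{"offset": [0, 0, 0.0015], "angular": [0, 0, 0], "jaw": 0}, {"offset": [0, 0, 0.0025], "angular": [0, 0, 0], "jaw": 0}, {"offset": [0, 0, 0.0025], "angular": [0, 0, 0], "jaw": 0}]'

```text
time_s: 2.7
eef_pos: [531.5, 283.3, 44.5]
ee_rot: [0.001, 0.075, 0.997, 0.001]
force: [-8.1, -0.5, 20.1]
grip_width: -0.001
```

Force has jumped to 20 N with almost no further travel, so the treadle is on its stop. I hold it there.

Call:
move_arm --motion '[{"offset": [0, 0, 0], "angular": [0, 0, 0], "jaw": 0}, {"offset": [0, 0, 0], "angular": [0, 0, 0], "jaw": 0}, {"offset": [0, 0, 0], "angular": [0, 0, 0], "jaw": 0}, {"offset": [0, 0, 0], "angular": [0, 0, 0], "jaw": 0}, {"offset": [0, 0, 0], "angular": [0, 0, 0], "jaw": 0}]'

```text
time_s: 3.32
eef_pos: [531.5, 283.3, 44.5]
ee_rot: [0.001, 0.075, 0.997, 0.001]
force: [-7.4, -1.1, 20.9]
grip_width: -0.003
```

```bash
python3 -c "
from m import *
s=cap('side')
h=cv2.convexHull(pts(mask(s,*red,(190,220,275,275))).astype(np.int32)); P=cv2.approxPolyDP(h,3,True).reshape(-1,2); print(P.tolist())
# predicted near-edge corners, up and down
c,n=np.cos(-.15),np.sin(-.15)
for L,h in((-117,72),(-124,35)): print(proj(s,[[631+c*L-n*b,264.5+n*L+c*b,h] for b in(40,-40)]).round(1).tolist())
"
```

```text
[[264, 242], [256, 267], [208, 253], [218, 231]]
[[254.6, 254.9], [262.8, 229.4]]
[[257.2, 265.0], [265.1, 239.5]]
```

Call:
move_arm --motion '[{"offset": [0, 0, 0], "angular": [0, 0, 0], "jaw": 0}, {"offset": [0, 0, 0], "angular": [0, 0, 0], "jaw": 0}, {"offset": [0, 0, 0], "angular": [0, 0, 0], "jaw": 0}, {"offset": [0, 0, 0], "angular": [0, 0, 0], "jaw": 0}]'

```text
time_s: 3.88
eef_pos: [531.5, 283.3, 44.4]
ee_rot: [0.001, 0.075, 0.997, 0.001]
force: [-8.2, -1.1, 20.3]
grip_width: -0.003
```

The image agrees with the stop: the treadle's free edge moved down about 9.5 px, against 10 predicted. It was held for more than 1.2 s. Now I let it up.

Call:
move_arm --motion '[{"offset": [-0.002, 0, -0.01], "angular": [0, 0, 0], "jaw": 0}, {"offset": [-0.005, 0, -0.025], "angular": [0, 0, 0], "jaw": 0}, {"offset": [-0.006, 0, -0.045], "angular": [0, 0, 0], "jaw": 0}, {"offset": [-0.006, 0, -0.09], "angular": [0, 0, 0], "jaw": 0}, {"offset": [-0.006, 0, -0.14], "angular": [0, 0, 0], "jaw": 0}]'

```text
time_s: 4.5
eef_pos: [536.9, 281.5, 182.9]
ee_rot: [-0.0, 0.075, 0.997, -0.0]
force: [-0.6, -0.2, 1.3]
grip_width: 0.001
```

```bash
python3 -c "
from m import *
s=cap('side')
h=cv2.convexHull(pts(mask(s,*red,(190,220,275,275))).astype(np.int32)); P=cv2.approxPolyDP(h,3,True).reshape(-1,2); print(P.tolist())
go(570,-286,190,107)
"
```

```text
[[262, 233], [254, 258], [208, 253], [219, 230]]
t 4.55 pos [539.2 282.4 190.5] F [ 0.5 -0.6  6.7] grip -0.004
offset m [-0.1151, -0.5574, -0.0008] ang deg [0.12, 0.62, -25.57]
```

Call:
move_arm --motion '[{"offset": [-0.012, -0.056, 0], "angular": [0, 0, -5], "jaw": 0.03}, {"offset": [-0.023, -0.112, 0], "angular": [0, 0, -10], "jaw": 0.06}, {"offset": [-0.034, -0.168, 0], "angular": [0, 0, -15], "jaw": 0.06}, {"offset": [-0.046, -0.224, 0], "angular": [0, 0, -20], "jaw": 0.06}, {"offset": [-0.058, -0.28, 0], "angular": [0, 0, -25.5], "jaw": 0.06}]'

```text
time_s: 5.18
eef_pos: [552.6, -5.7, 181.9]
ee_rot: [0.0, -0.149, 0.989, -0.0]
force: [-0.0, -0.3, -1.2]
grip_width: 0.7
```

```bash
python3 -c "
from m import *
go(570,-286,150,107)
"
```

```text
t 5.17 pos [552.6  -5.7 181.9] F [-0.  -0.3 -1.2] grip 0.7
offset m [0.0658, -0.273, 0.032] ang deg [-0.03, 0.04, 0.09]
```

Call:
move_arm --motion '[{"offset": [0.014, -0.056, 0], "angular": [0, 0, 0], "jaw": 0.06}, {"offset": [0.027, -0.112, 0.005], "angular": [0, 0, 0], "jaw": 0.06}, {"offset": [0.04, -0.168, 0.01], "angular": [0, 0, 0], "jaw": 0.06}, {"offset": [0.053, -0.224, 0.02], "angular": [0, 0, 0], "jaw": 0.06}, {"offset": [0.066, -0.273, 0.03], "angular": [0, 0, 0], "jaw": 0.06}]'

```text
time_s: 5.8
eef_pos: [568.9, -286.4, 151.4]
ee_rot: [0.0, -0.147, 0.989, -0.0]
force: [0.2, 0.2, 0.1]
grip_width: 0.704
```

Call:
move_arm --motion '[{"offset": [0, 0, 0.02], "angular": [0, 0, 0], "jaw": 0.05}, {"offset": [0, 0, 0.05], "angular": [0, 0, 0], "jaw": 0.05}, {"offset": [0, 0, 0.05], "angular": [0, 0, 0], "jaw": 0.05}]'

```text
time_s: 6.18
eef_pos: [568.1, -283.7, 99.7]
ee_rot: [-0.002, -0.147, 0.989, 0.001]
force: [0.9, -0.8, 0.1]
grip_width: 0.583
```

```bash
python3 -c "
from m import *
go(570,-286,26,107)
t=cap('top');s=cap('side')
A=cv2.resize(t['img'][130:230,340:440,::-1],None,fx=4,fy=4);B=cv2.resize(s['img'][50:150,220:320,::-1],None,fx=4,fy=4)
cv2.imwrite('pics/p4.png',np.hstack([A,B]))"
```

```text
t 6.17 pos [ 568.1 -283.7   99.7] F [ 0.9 -0.8  0.1] grip 0.583
offset m [-0.0014, -0.003, 0.0737] ang deg [0.19, -0.15, -0.09]
```

View pics/p4.png

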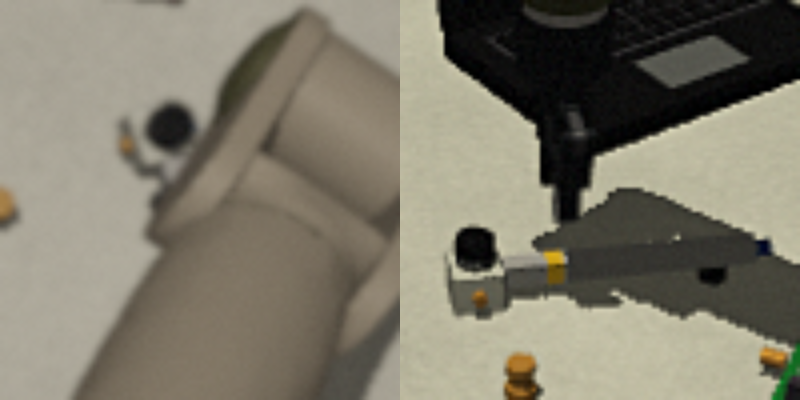

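Side view: the open fingers straddle above the yellow band (band at px (259,117), tips at (262,104)). Nothing else is near. Now I descend.

Call:
move_arm --motion '[{"offset": [-0.0015, -0.003, 0.02], "angular": [0, 0, 0], "jaw": 0.05}, {"offset": [-0.0015, -0.003, 0.04], "angular": [0, 0, 0], "jaw": 0.05}, {"offset": [-0.0015, -0.003, 0.06], "angular": [0, 0, 0], "jaw": 0.05}, {"offset": [-0.0015, -0.003, 0.078], "angular": [0, 0, 0], "jaw": 0.05}, {"offset": [-0.0015, -0.003, 0.078], "angular": [0, 0, 0], "jaw": 0.05}]'

```text
time_s: 6.9
eef_pos: [570.7, -286.5, 22.1]
ee_rot: [-0.001, -0.147, 0.989, 0.001]
force: [0.1, -0.1, -0.1]
grip_width: 0.582
```

```bash
python3 -c "
from m import *
go(570,-286,20,107)
s=cap('side')
p=pts(mask(s,*yel,(245,100,275,130)));print(p.mean(0),p.min(0),p.max(0))
P=ctrl.sense()['eef_pos'];print(proj(s,[P,P+[0,0,8]]))
cv2.imwrite('pics/p5.png',cv2.resize(s['img'][75:140,220:320,::-1],None,fx=6,fy=6))"
```

```text
t 6.9 pos [ 570.7 -286.5   22.1] F [ 0.1 -0.1 -0.1] grip 0.582
offset m [0.0005, 0.0006, 0.0021] ang deg [0.12, -0.09, -0.1]<string>:5: RuntimeWarning: Mean of empty slice.
  ret = um.true_divide(
Traceback (most recent call last):
ValueError: zero-size array to reduction operation minimum which has no identity
```

The band is fully hidden behind the 22 mm finger, which is what a centred grasp should look like. I close the gripper here.

Call:
move_arm --motion '[{"offset": [0, 0, 0.002], "angular": [0, 0, 0], "jaw": 0.03}, {"offset": [0, 0, 0.002], "angular": [0, 0, 0], "jaw": 0.02}, {"offset": [0, 0, 0.002], "angular": [0, 0, 0], "jaw": 0.01}, {"offset": [0, 0, 0.002], "angular": [0, 0, 0], "jaw": 0.01}, {"offset": [0, 0, 0.002], "angular": [0, 0, 0], "jaw": 0.01}]' --squeeze 60

```text
time_s: 7.58
eef_pos: [571.7, -287.4, 22.6]
ee_rot: [0.001, -0.147, 0.989, -0.001]
force: [0.3, -3.3, 5.1]
grip_width: 0.198
```

Call:
move_arm --motion '[{"offset": [0, 0, 0], "angular": [0, 0, 0], "jaw": 0.01}, {"offset": [0, 0, -0.008], "angular": [0, 0, 0], "jaw": 0.01}, {"offset": [0, 0, -0.02], "angular": [0, 0, 0], "jaw": 0.01}, {"offset": [0, 0, -0.035], "angular": [0, 0, 0], "jaw": 0.01}, {"offset": [0, 0, -0.05], "angular": [0, 0, 0], "jaw": 0.01}]'

```text
time_s: 8.2
eef_pos: [571.3, -286.8, 73.0]
ee_rot: [0.0, -0.147, 0.989, -0.0]
force: [0.0, -0.1, -5.5]
grip_width: 0.202
```

```bash
python3 -c "
from m import *
go(584.5,-17.5,150,92.5)
st=ctrl.sense(); print(st['wrist_torque'],st['force'])
s=cap('side')
cv2.imwrite('pics/p5.png',cv2.resize(s['img'][40:140,210:330,::-1],None,fx=5,fy=5))"
```

```text
t 8.2 pos [ 571.3 -286.8   73. ] F [ 0.  -0.1 -5.5] grip 0.202
offset m [-0.0909, 0.2538, -0.0771] ang deg [-0.01, 0.01, 14.4]
[-0.02744177  0.00163706  0.04076423] [ 0.0130365  -0.06522837 -5.54882084]
```

View pics/p5.png

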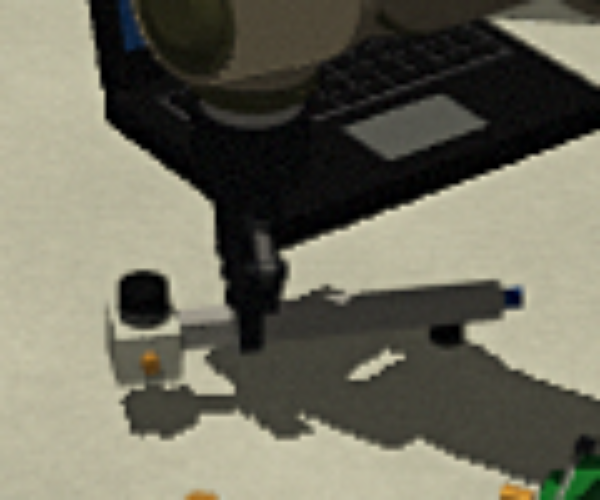

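Lifted: the bracket hangs level, gripped at the hidden band. The regulator block is at about px (240,110) and the stub at (312,99). The load is 5.5 N and the moment is small. Now I carry it over.

Call:
move_arm --motion '[{"offset": [0, 0, -0.02], "angular": [0, 0, 0], "jaw": 0.01}, {"offset": [0, 0, -0.045], "angular": [0, 0, 0], "jaw": 0.01}, {"offset": [-0.003, 0.009, -0.06], "angular": [0, 0, 0], "jaw": 0.01}, {"offset": [-0.01, 0.028, -0.067], "angular": [0, 0, 1], "jaw": 0.01}, {"offset": [-0.02, 0.055, -0.067], "angular": [0, 0, 3], "jaw": 0.01}]'

```text
time_s: 8.88
eef_pos: [574.4, -227.6, 139.3]
ee_rot: [0.0, -0.12, 0.993, -0.0]
force: [0.8, -0.3, -5.9]
grip_width: 0.199
```

```bash
python3 -c "
from m import *
go(584.5,-17.5,140,92.5)"
```

```text
t 8.88 pos [ 574.4 -227.6  139.3] F [ 0.8 -0.3 -5.9] grip 0.199
offset m [-0.0599, 0.2017, -0.0008] ang deg [-0.02, 0.04, 11.31]
```

Call:
move_arm --motion '[{"offset": [-0.009, 0.03, 0], "angular": [0, 0, 2], "jaw": 0.01}, {"offset": [-0.02, 0.068, 0], "angular": [0, 0, 4], "jaw": 0.01}, {"offset": [-0.032, 0.108, 0], "angular": [0, 0, 7], "jaw": 0.01}, {"offset": [-0.043, 0.145, 0], "angular": [0, 0, 9], "jaw": 0.01}, {"offset": [-0.052, 0.175, 0], "angular": [0, 0, 11.3], "jaw": 0.01}]'

```text
time_s: 9.5
eef_pos: [582.4, -43.8, 138.8]
ee_rot: [-0.0, -0.023, 1.0, 0.0]
force: [-0.1, 0.1, -5.9]
grip_width: 0.197
```

```bash
python3 -c "
from m import *
go(584.5,-17.5,110,92.5)"
```

```text
t 9.5 pos [582.4 -43.8 138.8] F [-0.1  0.1 -5.9] grip 0.197
offset m [-0.0033, 0.0262, 0.0288] ang deg [0.02, -0.03, 0.08]
```

Call:
move_arm --motion '[{"offset": [-0.001, 0.01, 0], "angular": [0, 0, 0], "jaw": 0.01}, {"offset": [-0.0033, 0.022, 0.004], "angular": [0, 0, 0], "jaw": 0.01}, {"offset": [-0.0033, 0.026, 0.012], "angular": [0, 0, 0], "jaw": 0.01}, {"offset": [-0.0033, 0.026, 0.022], "angular": [0, 0, 0], "jaw": 0.01}, {"offset": [-0.0033, 0.026, 0.028], "angular": [0, 0, 0], "jaw": 0.01}]'

```text
time_s: 10.12
eef_pos: [584.6, -20.5, 109.6]
ee_rot: [-0.001, -0.022, 1.0, 0.0]
force: [0.5, -0.2, -5.9]
grip_width: 0.197
```

```bash
python3 -c "
from m import *
go(584.5,-17.5,100,92.5)
t=cap('top');s=cap('side')
A=cv2.resize(t['img'][110:250,250:340,::-1],None,fx=4,fy=4);B=cv2.resize(s['img'][80:200,190:320,::-1],None,fx=3.38,fy=3.38)
o=np.zeros((560,800,3),np.uint8);o[:A.shape[0],:360]=A;o[:B.shape[0],360:360+B.shape[1]]=B[:,:440]
cv2.imwrite('pics/p6.png',o)"
```

```text
t 10.12 pos [584.6 -20.5 109.6] F [ 0.5 -0.2 -5.9] grip 0.197
offset m [-0.0, 0.003, 0.0096] ang deg [0.01, -0.08, 0.06]
```

View pics/p6.png

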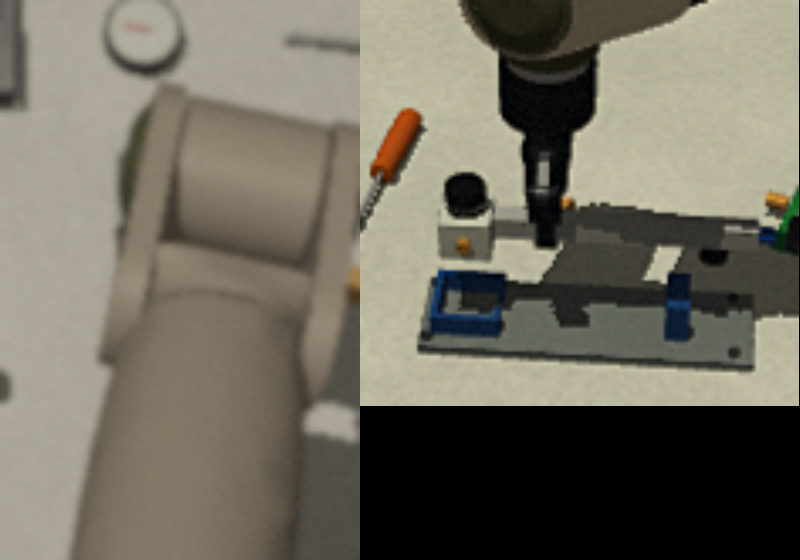

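The top view is covered by the arm. In the side view the bracket is level over the fixture, with the regulator (px ~(222,150)) above the nest and the stub at (303,151). I settle at the final height and compare measured features with the prediction.

Call:
move_arm --motion '[{"offset": [0, 0.0015, 0.004], "angular": [0, 0, 0], "jaw": 0.01}, {"offset": [0, 0.003, 0.009], "angular": [0, 0, 0], "jaw": 0.01}, {"offset": [0, 0.003, 0.0095], "angular": [0, 0, 0], "jaw": 0.01}, {"offset": [0, 0.003, 0.0095], "angular": [0, 0, 0], "jaw": 0.01}]'

```text
time_s: 10.72
eef_pos: [584.9, -16.9, 101.4]
ee_rot: [0.0, -0.023, 1.0, -0.0]
force: [0.4, 0.1, -5.3]
grip_width: 0.198
```

```bash
python3 -c "
from m import *
go(584.5,-17.5,100,92.5)
s=cap('side'); P=ctrl.sense()['eef_pos']
a=np.radians(2.5); X=np.array([np.cos(a),np.sin(a),0]);Y=np.array([-np.sin(a),np.cos(a),0]);Z=np.array([0,0,1.])
b=np.array([P[0],P[1],P[2]+4])
f=lambda x,y,z: b+x*X+y*Y+z*Z
N=['blk top near-left(+x+y)','blk top near-right','blk bot +x+y','blk bot -x+y','cap top c','stub end c','stub start']
print('pred 89,45'); 
for n,q in zip(N,proj(s,[f(89,22,14),f(45,22,14),f(89,22,-26),f(45,22,-26),f(67,0,38),f(-189,0,0),f(-175,0,0)])): print(n,q.round(1))
p=pts(mask(s,(0,0,0),(180,255,45),(205,115,240,150)));print('cap',p.mean(0),p.min(0),p.max(0))
p=pts(mask(s,*blu,(296,140,325,165)));print('stub',p.mean(0),p.min(0),p.max(0))
p=pts(mask(s,*red,(200,190,280,300)));print('red',p.min(0),p.max(0))
cv2.imwrite('pics/p7.png',np.vstack([cv2.resize(s['img'][125:180,205:245,::-1],None,fx=8,fy=8,interpolation=0).transpose(0,1,2)[:,:320],]))
A=cv2.resize(s['img'][120:170,205:265,::-1],None,fx=6,fy=6,interpolation=0);B=cv2.resize(s['img'][120:170,275:335,::-1],None,fx=6,fy=6,interpolation=0)
cv2.imwrite('pics/p7.png',np.hstack([A,B]))"
```

```text
t 10.72 pos [584.9 -16.9 101.4] F [ 0.4  0.1 -5.3] grip 0.198
offset m [0.0004, -0.0006, 0.0014] ang deg [-0.0, 0.01, 0.11]
pred 89,45
blk top near-left(+x+y) [211.9 148.5]
blk top near-right [227.8 149.3]
blk bot +x+y [212.6 159.5]
blk bot -x+y [228.1 160.3]
cap top c [220.4 137.1]
stub end c [311.9 152.4]
stub start [306.9 152.2]
cap [226.44495413 133.83944954] [205. 115.] [239. 148.]
stub [309.76190476 152.19047619] [308. 150.] [312. 154.]
red [208. 201.] [267. 258.]
```

View pics/p7.png

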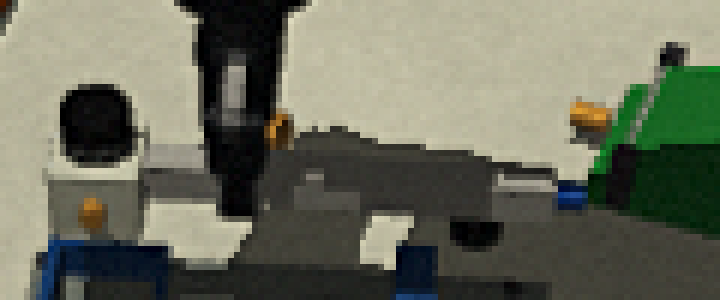

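```bash
cat > chk.py <<'E'
from m import *
s=cap('side'); P=ctrl.sense()['eef_pos']; h=ctrl.capture
def res(c,b,yaw,cb,sb):
    X=np.array([np.cos(yaw),np.sin(yaw),0])
    e=lambda x,z: np.array(b)+x*X+[0,0,z]
    ang=np.linspace(0,6.28,24); ring=lambda z:[e(67,z)+17*np.array([np.cos(a),np.sin(a),0]) for a in ang]
    q=proj(c,ring(38)+ring(15)); k=cv2.moments(cv2.convexHull((q).astype(np.float32))); q=np.array([k['m10'],k['m01']])/k['m00']
    p=pts(mask(c,(0,0,0),(180,255,60),cb)); st=pts(mask(c,*blu,sb))
    print('cap meas',p.mean(0).round(2),len(p),'res',(p.mean(0)-q).round(2),'stub res',(st.mean(0)-proj(c,[e(-182,0)])[0]).round(2))
import sys
E
python3 - <<'E'
import shutil; shutil.copy('side.npz','side_now.npz')
exec(open('chk.py').read())
# same residual with fixture as reference: sealed positions
b=[P[0],P[1],P[2]+4]
res(s,b,.0436,(213,132,228,149),(296,140,325,165))
st0=cv2.imread('pics/side0.png')[:,:,::-1]; c=dict(s); c['img']=np.ascontiguousarray(st0)
res(c,[569.5,-286,26],.296,(230,100,247,114),(303,100,318,125))
E
```

```text
cap meas [220.66 140.33] 137 res [ 0.07 -0.04] stub res [ 0.33 -0.21]
cap meas [238.38 110.17] 66 res [-0.52 -2.29] stub res [-0.04 -0.94]
```

Residuals against the prediction are under 0.35 px (about 1 mm) at both the cap and the stub. The bracket is level, aligned and centred, with its underside about 29 mm above the fork tops. I settle briefly and hand in.

Call:
move_arm --motion '[{"offset": [0, 0, 0], "angular": [0, 0, 0], "jaw": 0.01}, {"offset": [0, 0, 0], "angular": [0, 0, 0], "jaw": 0.01}, {"offset": [0, 0, 0], "angular": [0, 0, 0], "jaw": 0.01}, {"offset": [0, 0, 0], "angular": [0, 0, 0], "jaw": 0.01}]'

```text
time_s: 11.32
eef_pos: [584.9, -17.0, 101.3]
ee_rot: [-0.0, -0.023, 1.0, -0.0]
force: [0.8, 0.0, -4.9]
grip_width: 0.2
```

```bash
python3 - <<'E'
exec(open('chk.py').read())
go(584.5,-17.5,101,92.5)
res(s,[P[0],P[1],P[2]+4],.0436,(213,132,228,149),(296,140,325,165))
c=dict(s); c['img']=np.ascontiguousarray(cv2.imread('pics/side0.png')[:,:,::-1])
for n,col,bx in(('sealant',red,(250,195,275,215)),('pedal',red,(190,220,275,275)),('coupling',((12,100,60),(24,255,255)),(240,133,258,152)),('driver',((5,150,100),(15,255,255)),(185,105,215,150))):
    print(n,[pts(mask(k,*col,bx)).mean(0).round(2).tolist() for k in(c,s)])
E
```

```text
t 11.38 pos [584.9 -16.9 101.3] F [ 0.1 -0.4 -5.2] grip 0.2
offset m [0.0004, -0.0005, 0.0003] ang deg [-0.0, -0.0, 0.1]
cap meas [220.66 140.33] 135 res [ 0.04 -0.1 ] stub res [ 0.18 -0.12]
sealant [[262.1, 206.06], [262.1, 206.12]]
pedal [[233.61, 243.87], [233.81, 243.99]]
coupling [[249.42, 144.14], [251.0, 141.6]]
driver [[200.18, 120.66], [200.17, 121.05]]
```

```bash
python3 -c "
from rig import ctrl
print(ctrl.finish_job())"
```

```text
the job is handed in; nothing more can be done
None
```

The job is done and handed in at 11.4 s, with the arm still holding the bracket level above the fixture. `finish_job` gave no verdict.

**Pedal:** I pressed the red treadle down to its stop. The force rose to about 20 N with almost no further travel, and the image showed the free edge about 9.5 px lower, against 10 predicted. It stayed on the stop for more than a second, and the image then showed it back up.

**Bracket:** I gripped it at the yellow band with 60 N, lifted it level and carried it over the fixture. The balance point is now at about (584, -17, 105) mm, and I put the fixture mid-point at about (584.5, -17.5, 50) mm. By these figures the underside is about 29 mm above the fork tops, and the bar is lined up with the fixture to about 0.1°.

**Last checks:**
- **Alignment:** the regulator cap and the stub were within 0.2 px (under 1 mm) of where they should appear in the side view. The top view was blocked by the arm, so the sideways position rests on the arm's own reading and the jaws centring the bar.
- **Other things on the bench:** the sealant, driver and pedal had not moved in the side view. The coupling's position there differed by about 3 px, because the bar and finger partly hid it. An earlier top view showed it in its original place. I did not measure the meter and gauge again; the arm passed well clear of both.

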